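Set the polariscope for a vial strain check

TASK

Get the bench polariscope ready for checking the brown vial that stands on its stage: push the quarter-wave slide fully home into the head, and push the analyser lever round so that its index stands at the 60-degree mark of the scale. Pick nothing up, keep off the dark filter window in the middle of the ring, and leave the vial and the caps and gauge lying around it where they are.

Things in the scene. Friction and masses are not known exactly. Their poses are not given: they have to be found in the camera images.
- polariscope: White bench strain viewer, fixed. Origin on the slab under the vertical axis of stage and head; +z up, -x its front (to the robot within 0.4 rad), 34 mm column at x +118 mm, slide on the +y side. Lamp box 240 x 170 mm, 58 high (x -92 to +148 mm), round white stage on it, top at 64 mm; round head, diameter 140 mm, 165 to 200 mm high.
- scale_centre (a point): On that axis at the top, 206 mm high, of the fixed aluminium scale plate, diameter 164 mm. Black radial marks without numbers every 10 degrees; 0, 30, 60, 90 are long (26 mm), others 12 mm. Seen from above: 0 at the front right (225 degrees counter-clockwise from local +x), numbers grow clockwise, 60 (third long mark) at 165 degrees, 90 at the front left (135).
- analyser (a joint): Analyser ring's angle, rad: 0 with the lever at the 0 mark (stop), 1.047 at the 60 mark, pi/2 at the 90 mark (stop); grows clockwise from above. Starts between 0 and 0.7. Stays where left; about 1.3 N at the post turns it. Black ring on the vertical axis of the head, diameter 56 inside, 98 outside, top 216 mm high.
- lever_post (a point): Centre of the top (246 mm high) of the upright black finger post, diameter 12 mm, 98 mm from the ring's axis, on the steel lever. The lever, 210 to 214 mm high, 13 mm wide, reaches 107 mm from the axis; its slot at 50 to 85 mm shows the mark beneath, in line with the ring's white index line. Push the post sideways with a fingertip, the tip at 217 mm or higher to clear lever and plate.
- wave_slide (a joint): Travel of the quarter-wave slide in m: 0 pulled fully out, 0.050 fully home against its stop; moves along local -y of the polariscope. Starts between 0 and 0.018. It stays where it is left; about 2 N moves it.
- slide_tab (a point): Middle of the upper edge of the outer face of the slide's upright black end tab: 36 mm wide (local x), 6 mm thick, 176 to 208 mm high, at local x = 0, outer face 142 mm from the polariscope's axis when out, 92 mm when home. Push that face towards the head; the air outside it is free down to the slab, but for a low cap.
- window: Dark glass analyser filter filling the opening of the ring, diameter 56 mm, on the axis, sunk 4 mm below the top of the ring (its surface at 212 mm): not to be touched. Origin on the ring's axis at a height of 206 mm.
- vial: Squat brown glass vial, diameter 42 mm, 48 mm high, loose, standing upright near the middle of the polariscope's stage, under the head. Origin at the centre of its foot.
- cap_a: Pink flip-top cap, diameter 30 mm, 23 mm high, loose on the slab by the front left of the polariscope. Origin at the centre of its underside.
- cap_b: A second pink flip-top cap of the same size, loose on the slab by the left side of the polariscope.
- thread_gauge: Chrome thread plug gauge, lying, 112 mm long along its own x, hexagonal handle 20 mm across the flats, loose on the slab by the right side of the polariscope. Origin under the middle of its handle. Further right, beyond y = -0.37 m, stands a fixed grey torque tester, 153 mm high; to the left, beyond y = 0.48 m, a glass cabinet, 255 mm high.

How it is judged:
At the end, for the whole second after the job is handed in: The analyser lever rests at 60 degrees within 3 degrees (under a third of a 10-degree division), the quarter-wave slide is home within 2.5 mm of its stop, the vial still stands upright within 8 mm of where it stood, and the caps and the gauge lie within 15 mm of where they lay (value of joint analyser between 0.995 and 1.0996 rad and velocity of joint analyser between -0.02 and 0.02 rad/s and value of joint wave_slide above 0.0475 m and distance of vial from where it was at the start of the episode below 0.008 m and angle between vial's own z axis and vertical below 0.15 rad and distance of each of cap_a, cap_b, thread_gauge from where it was at the start of the episode below 0.015 m); the robot touches nothing.
It fails at once if the filter window is touched (contact force between window and the fingers above 0.5 N or contact force between window and the arm above 0.5 N).
It fails at once if the vial is shifted, lifted or tipped (distance of vial from where it was at the start of the episode above 0.008 m or angle between vial's own z axis and vertical above 0.15 rad).
It fails at once if a cap or the gauge is moved or picked up (distance of any of cap_a, cap_b, thread_gauge from where it was at the start of the episode above 0.015 m).
It also fails if it takes over 48 s, if anything falls off the work surface, if the arm or the gripper's body presses on something with over 40 N, if the wrist force passes 120 N, or if a joint passes its speed limit or range.

ROBOT

A 6-joint arm with a two-finger parallel gripper is mounted at the origin on the work surface. World frame = base frame: x ahead of the robot, y to its left, z up, the work surface at z = 0. Lengths are in m, angles in rad, forces in N, time in s.
With the tool pointing down it reaches from about 0.375 to 0.9 m from the base axis. Payload 3.1 kg.
Tool frame: the origin (TCP) lies on the front face of the gripper's body, between the roots of the fingers; the fingertips stand 73 mm ahead of it and the grasp point (between the pads) lies 54 mm ahead of it (manip.finger_overhang is the distance from the TCP to the fingertips, in m); z points along the fingers, y is the direction in which the jaws open and shut (so a half turn about z gives the same grasp; the last joint's range is limited). The gripper opens to 85 mm and grips with 20 to 120 N. Pads are 22 mm wide; open, the fingers measure 114 mm over their backs; the gripper's body (76 mm by 85 mm) begins 54 mm behind the grasp point. The pads swing forward as they close: fully open they stand 13 mm farther back than shut.
Start: joints at [0.96, 0.527, 1.433, -0, 1.181, -0.178], TCP at [0.262, 0.567, 0.304] pointing down, gripper open.
Joint ranges: [-3.08, 3.08], [-0.75, 2.2], [0.22, 2.44], [-1.43, 4.57], [0, 2.65], [-2.85, 2.85]. Speed limits (rad/s): [2.79, 2.79, 3.14, 3.14, 3.14, 3.14].

INTERFACE

Orientations are given as a unit quaternion [x, y, z, w].
In Python, from station import manip gives the robot as it stands.
- The arm moves only by the tool apply_moves, never from a script. Its argument "increments" is a list that holds one entry, the list of rows, each a list of 4 numbers: the shift along the tool's x, y, z in m, then the turn about the tool's z in degrees. In form: [[[dx, dy, dz, spin], ...]]. A call has 1 to 5 rows; each row shifts and turns the pose as measured when the row begins, along the tool's axes as they then stand; what a row does not reach is not made up. A row lasts 1/10 s, in which the tool goes at most 50 mm and 8.59 degrees, less where a joint would pass 70% of its speed; a pose out of reach is approached as far as the arm can. A call with a gripper value outside its range is refused whole. "fingers" is the opening, from 0 (shut) to 1 (fully open), set as the call begins (left out, the last holds). The fingers move at their own pace and stop on an object; "newtons" is the grip in N (left out, the last holds). Time passes only in rows, so rows that do not move let the fingers close. It gives the time, the measured TCP pose, the force and the opening at its end, in the units of the state.
- manip.sense(): the state, without advancing time (a new reading comes with each control period).
- manip.snapshot(name): name is "scene" or "top" or "wrist"; returns (picture, depth): 400x640x3 uint8, red, green, blue; 400x640 float32, m along the optical axis (not along the pixel's ray), 0 where there is no reading.
- manip.camera_model(name): a dict with "mtx" (3x3 intrinsics, pixels), "distortion" ([k1, k2, p1, p2, k3] as OpenCV has them; the pictures are not rectified), "R" (3x3) and "t" (3): a world point X has camera coordinates R X + t; the wrist camera has in their place "mount" (4x4, takes a point from camera to tool coordinates, whose origin is the TCP and whose axes are the flange's). Camera axes: x right, y down, z forward; pixel columns grow to the right and rows downward; lengths in m; the calibration is good to about 2 mm. A picture is of the moment at which its call begins: read the wrist's pose just before it. camera_model takes no time and is no camera call.
- manip.sign_off(): hands the job in, once; it reports no verdict.
The state is a dict: "t": time; "q": joint angles; "qd": joint speeds; "tau": joint torques, N m; "tcp_pos": TCP position; "tool_rot": TCP orientation; "force": force on the tool from outside, world axes, zero at the start; "ft_torque": the same for the moment, N m; "finger_gap": opening from 0.0 (shut) to 1.0 (fully open).
Only numpy, scipy, OpenCV 4.12 (cv2) and the standard library are available. Lean on these libraries where they do the work, as an engineer would, in place of code of your own. Each camera call takes 0.05 s, during which the arm holds its last target.

## Working session

There is one attempt and no reset: what is moved stays moved. The work goes in short steps, Python scripts to look and compute and a tool call to move; the robot and the scene stay as the last step left them, time stands still between calls to the robot, and variables do not carry over. Pictures are saved under pics/ and viewed, and the job is handed in when it is done.

Besides the shell and the picture viewer there is one more tool, called after "Call:" as name(argument=value, ...), one argument or row to a line, values as JSON. apply_moves: Moves the arm, as the interface text tells. Its arguments: {"type":"object","properties":{"increments":{"type":"array","items":{"type":"array","items":{"type":"array","items":{"type":"number"}}}},"fingers":{"type":"number"},"newtons":{"type":"number"}},"required":["increments"]}

```bash
ls; mkdir -p pics; python3 - <<'E'
from station import manip
import cv2,numpy as np
s=manip.sense();print({k:np.round(v,3).tolist() for k,v in s.items()})
for n in("scene","top"):
    p,d=manip.snapshot(n);cv2.imwrite(f"pics/{n}0.png",p[:,:,::-1]);np.save(f"{n}0.npy",d)
    m=manip.camera_model(n);print(n,{k:np.round(v,4).tolist() for k,v in m.items()})
print(manip.camera_model("wrist"))
E
```

```text
pics
{'t': 0.0, 'q': [0.96, 0.528, 1.434, -0.0, 1.181, -0.179], 'qd': [0.001, 0.0, 0.002, -0.001, 0.001, 0.002], 'tau': [0.001, -44.235, -17.803, -0.0, 0.008, 0.0], 'tcp_pos': [0.262, 0.567, 0.303], 'tool_rot': [0.215, 0.977, -0.001, -0.0], 'force': [0.334, 0.563, -0.036], 'ft_torque': [-0.035, 0.006, 0.027], 'finger_gap': 1.001}
scene {'mtx': [[438.1137, 0.0, 317.7318], [0.0, 438.1137, 199.5648], [0.0, 0.0, 1.0]], 'distortion': [0.0328, 0.0, 0.0, 0.0, 0.0], 'R': [[-0.8797, 0.4755, -0.0025], [0.3809, 0.7016, -0.6023], [-0.2847, -0.5307, -0.7983]], 't': [0.4893, -0.1208, 1.021]}
top {'mtx': [[420.974, 0.0, 320.6971], [0.0, 420.974, 193.6983], [0.0, 0.0, 1.0]], 'distortion': [-0.0913, 0.0, 0.0, 0.0, 0.0], 'R': [[-0.0089, -0.9999, 0.0108], [-0.9952, 0.0078, -0.0977], [0.0976, -0.0117, -0.9952]], 't': [0.0036, 0.5451, 0.9923]}
{'mtx': array([[358.13580896,   0.        , 320.85082317],
       [  0.        , 358.13580896, 199.62611653],
       [  0.        ,   0.        ,   1.        ]]), 'distortion': array([-0.03234644,  0.        ,  0.        ,  0.        ,  0.        ]), 'mount': array([[ 2.05246414e-05, -9.45996905e-01, -3.24175654e-01,
         8.34502092e-02],
       [ 9.99999961e-01,  1.09328914e-04, -2.55726094e-04,
         7.70528615e-04],
       [ 2.77357866e-04, -3.24175636e-01,  9.45996871e-01,
        -7.11902009e-02],
       [ 0.00000000e+00,  0.00000000e+00,  0.00000000e+00,
         1.00000000e+00]])}
```

View pics/scene0.png

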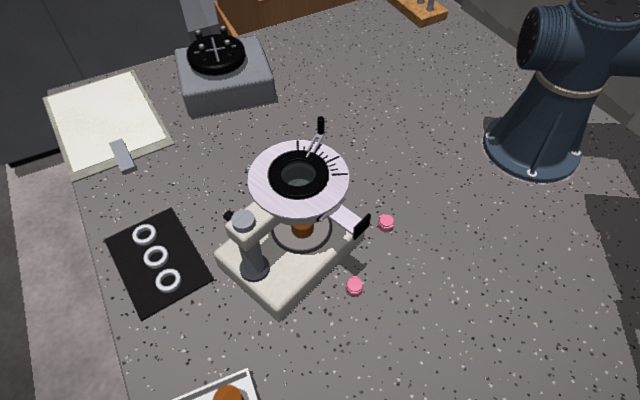

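View pics/top0.png

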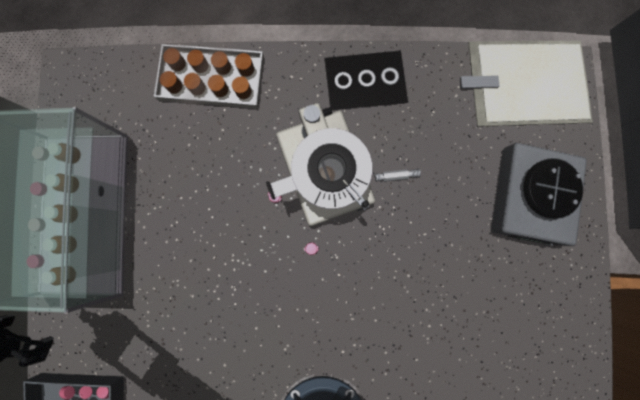

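The scene view shows the head near (298,180), the black tab at (362,226) and the post at (321,125). The top view shows the ring at (332,168), the tab at (272,190) and the post at (365,204). I'll zoom in on the top view and fit shapes.

```bash
cat > h.py <<'E'
import cv2,numpy as np
from station import manip
def cam(n,s=None):
    m=manip.camera_model(n)
    if n!="wrist": return m["mtx"],m["distortion"],np.array(m["R"]),np.array(m["t"])
    from scipy.spatial.transform import Rotation as Ro
    T=np.eye(4);T[:3,:3]=Ro.from_quat(s["tool_rot"]).as_matrix();T[:3,3]=s["tcp_pos"]
    W=np.linalg.inv(T@m["mount"]);return m["mtx"],m["distortion"],W[:3,:3],W[:3,3]
def ray(c,uv,z):
    K,D,R,t=c
    p=cv2.undistortPoints(np.float64(uv).reshape(-1,1,2),K,D)[:,0]
    d=np.c_[p,np.ones(len(p))]@R; o=-R.T@t
    return o+d*((z-o[2])/d[:,2])[:,None]
def proj(c,X):
    K,D,R,t=c
    return cv2.projectPoints(np.float64(X).reshape(-1,1,3),cv2.Rodrigues(R)[0],t,K,D)[0][:,0]
E
python3 - <<'E'
from h import *
p=cv2.imread("pics/top0.png");c=p[90:270,230:440];cv2.imwrite("pics/top0z.png",cv2.resize(c,None,fx=3.4,fy=3.3,interpolation=cv2.INTER_CUBIC))
p=cv2.imread("pics/scene0.png");c=p[100:320,200:420];cv2.imwrite("pics/scene0z.png",cv2.resize(c,None,fx=2.7,fy=2.7,interpolation=cv2.INTER_CUBIC))
E
```

```text
(no output)
```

View pics/top0z.png

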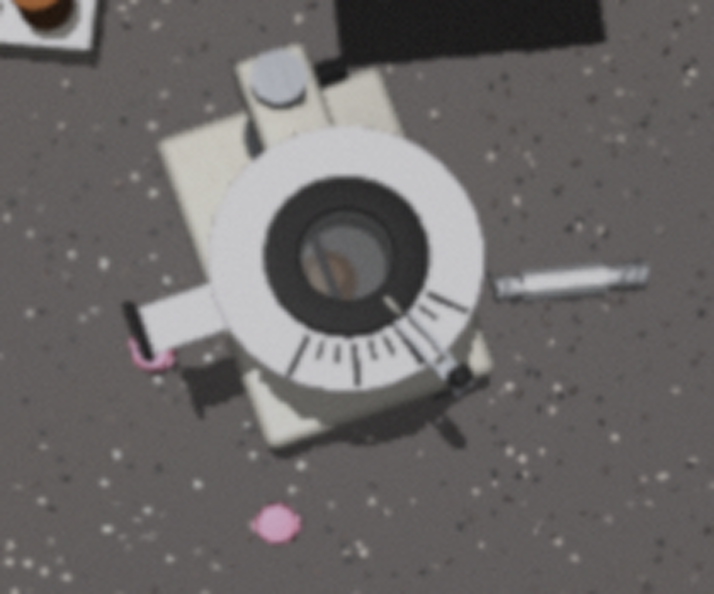

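View pics/scene0z.png

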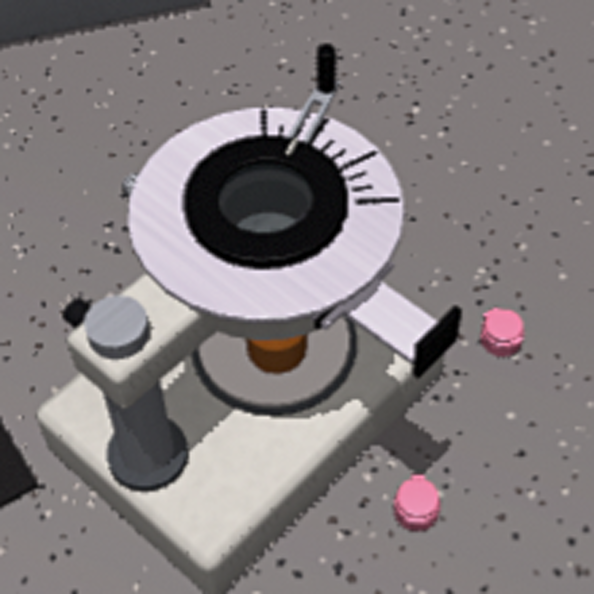

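```bash
python3 - <<'E'
from h import *
from scipy.optimize import least_squares
def fitc(P):
    f=lambda a:np.hypot(P[:,0]-a[0],P[:,1]-a[1])-a[2]
    r=least_squares(f,[*P[:,:2].mean(0),.06],loss="soft_l1",f_scale=.001);return r.x,np.std(r.fun)
for n,box,sc,z in (("top",(230,90,440,270),None,0),("scene",(200,100,420,320),None,0)):
    c=cam(n);p=cv2.imread(f"pics/{n}0.png");g=cv2.cvtColor(p,cv2.COLOR_BGR2GRAY)
    x0,y0,x1,y1=box
    # plate: radial edges from seed; ring: dark->bright
    seed=np.array([332.,168.]) if n=="top" else np.array([298.,174.])
    gf=cv2.GaussianBlur(g,(3,3),0).astype(np.float32)
    R1=[];R2=[]
    for a in np.arange(0,2*np.pi,np.pi/90):
        r=np.arange(14,60,.25);mx=(seed[0]+r*np.cos(a)).astype(np.float32);my=(seed[1]+r*np.sin(a)).astype(np.float32)
        v=cv2.remap(gf,mx[None],my[None],cv2.INTER_LINEAR)[0]
        dv=np.gradient(v)
        i=np.argmax(dv[:90]); 
        if dv[i]>3: R1.append((mx[i],my[i]))
        j=i+8+np.argmin(dv[i+8:]);
        if dv[j]<-3: R2.append((mx[j],my[j]))
    for nm,pp,z in(("ring",R1,.216),("plate",R2,.206)):
        P=ray(c,pp,z);a,sd=fitc(P);print(n,nm,len(pp),np.round(a,4),round(sd,4))
c=cam("top");f=lambda u:[230+u[0]/3.4,90+u[1]/3.3]
ctr=None
for nm,u in dict(m0=(466,311),m0i=(430,293),m30=(422,362),m60=(357,384),m60i=(357,346),m90=(290,377),m90i=(308,338)).items():print(nm,np.round(ray(c,[f(u)],.206),4))
print("post",ray(c,[f((460,373))],.246),"tab top edge",ray(c,[f((128,306)),f((150,357))],.208))
c=cam("scene");f=lambda u:[200+u[0]/2.7,100+u[1]/2.7]
print("post",ray(c,[f((326,50))],.246),"tab outer edge",ray(c,[f((460,308)),f((418,345))],.208))
E
```

```text
top ring 180 [ 0.5792 -0.0204  0.0486] 0.0006
top plate 164 [ 0.5878 -0.015   0.0882] 0.0094
scene ring 180 [ 0.5817 -0.0173  0.0502] 0.0019
scene plate 178 [ 0.5801 -0.0206  0.0814] 0.0055
m0 [[ 0.5458 -0.0918  0.206 ]]
m0i [[ 0.557  -0.0708  0.206 ]]
m30 [[ 0.515  -0.0653  0.206 ]]
m60 [[ 0.502  -0.0271  0.206 ]]
m60i [[ 0.525  -0.0273  0.206 ]]
m90 [[0.5066 0.0121 0.206 ]]
m90i [[0.5301 0.0013 0.206 ]]
post [[ 0.50517698 -0.08283271  0.246     ]] tab top edge [[0.55014383 0.10670675 0.208     ]
 [0.51912685 0.09372989 0.208     ]]
post [[ 0.50557597 -0.08192825  0.246     ]] tab outer edge [[0.51995672 0.09926383 0.208     ]
 [0.55307152 0.10910484 0.208     ]]
```

Both views agree:
- Centre is about (0.580, -0.020) and yaw is about 20°.
- The post is at (0.505, -0.082), radius 97 mm against 98 given, so the lever is at about 25°.
- The tab face is about 131 mm out, so travel is about 10 mm.

First I'll go up and away from the cabinet, shutting the fingers.

Call:
apply_moves(
  increments=[
    [[0, 0, -0.05, 0], [-0.02, -0.045, 0, 0], [-0.02, -0.045, 0, 0], [-0.02, -0.045, 0, 0], [-0.02, -0.045, 0, 0]],
  ],
  fingers=0,
  newtons=40,
)

```text
t: 0.6
tcp_pos: [0.2608, 0.3736, 0.3531]
tool_rot: [0.211, 0.977, 0.001, 0.001]
force: [0.6, -1.1, 0.1]
finger_gap: 0.141
```

```bash
cat >> h.py <<'E'
C=np.array([.580,-.020]);YAW=20.
def loc(x,y,yaw=YAW):
    a=np.radians(yaw);return C+x*np.array([np.cos(a),np.sin(a)])+y*np.array([-np.sin(a),np.cos(a)])
def goal(xyz,ang=110.):
    from scipy.spatial.transform import Rotation as Ro
    s=manip.sense();R=Ro.from_quat(s["tool_rot"]).as_matrix()
    a=np.degrees(np.arctan2(R[1,0],R[0,0]))
    print("t",round(s["t"],2),"pos",np.round(s["tcp_pos"],4),"xang",round(a,2),"F",np.round(s["force"],2),"gap",round(s["finger_gap"],3))
    print("goal",np.round(xyz,4),"tool shift",np.round(R.T@(np.array(xyz)-s["tcp_pos"]),4),"spin",round((a-ang+180)%360-180,2))
E
python3 -c "
from h import *
print(manip.finger_overhang)
goal([*loc(0,.175),.33])"
```

```text
0.0726
t 0.6 pos [0.2608 0.3736 0.3531] xang 155.6 F [ 0.64 -1.13  0.14] gap 0.141
goal [0.5201 0.1444 0.33  ] tool shift [-0.3308 -0.1016  0.0234] spin 45.6
```

Call:
apply_moves(
  increments=[
    [[-0.04, -0.01, 0, 8.5], [-0.04, 0, 0, 8.5], [-0.04, 0, 0, 8.5], [-0.04, 0.01, 0, 8.5], [-0.03, 0.02, 0, 8.5]],
  ],
)

```text
t: 1.1
tcp_pos: [0.4181, 0.2492, 0.3515]
tool_rot: [0.557, 0.831, -0.003, -0.002]
force: [-0.6, 1.0, 0.1]
finger_gap: -0.005
```

```bash
python3 -c "
from h import *
goal([*loc(0,.175),.33])"
```

```text
t 1.1 pos [0.4181 0.2492 0.3515] xang 112.32 F [-0.55  1.02  0.13] gap -0.005
goal [0.5201 0.1444 0.33  ] tool shift [-0.1356  0.0548  0.0212] spin 2.32
```

Call:
apply_moves(
  increments=[
    [[-0.045, 0.018, 0.007, 2.3], [-0.045, 0.018, 0.007, 0], [-0.04, 0.018, 0.007, 0], [0, 0, 0, 0], [0, 0, 0, 0]],
  ],
)

```text
t: 1.6
tcp_pos: [0.5213, 0.1394, 0.3281]
tool_rot: [0.578, 0.816, -0.003, -0.001]
force: [-0.7, 0.2, -0.1]
finger_gap: -0.001
```

```bash
python3 - <<'E'
from h import *
s=manip.sense();p,d=manip.snapshot("wrist");cv2.imwrite("pics/w1.png",p[:,:,::-1])
goal([*loc(0,.175),.265])
c=cam("wrist",s);print(proj(c,[[*loc(18,.1315) if 0 else loc(.018,.1315),.208],[*loc(-.018,.1315),.208],[*C,.206],[.505,-.0825,.246]]))
E
```

```text
File "<stdin>", line 4
    c=cam("wrist",s);print(proj(c,[[*loc(18,.1315) if 0 else loc(.018,.1315),.208],[*loc(-.018,.1315),.208],[*C,.206],[.505,-.0825,.246]]))
                                                   ^^
SyntaxError: invalid syntax
```

```bash
python3 - <<'E'
from h import *
s=manip.sense();p,d=manip.snapshot("wrist");cv2.imwrite("pics/w1.png",p[:,:,::-1])
goal([*loc(0,.175),.265])
c=cam("wrist",s);print(proj(c,[[*loc(.018,.1315),.208],[*loc(-.018,.1315),.208],[*C,.206],[.505,-.0825,.246]]))
E
```

```text
t 1.65 pos [0.5214 0.1396 0.3282] xang 109.45 F [0.67 0.07 0.65] gap -0.001
goal [0.5201 0.1444 0.265 ] tool shift [0.0051 0.0008 0.0632] spin -0.55
[[351.8825926  286.20822997]
 [293.58432657 286.52556746]
 [324.23640497 435.37263717]
 [191.60714187 521.57519537]]
```

View pics/w1.png

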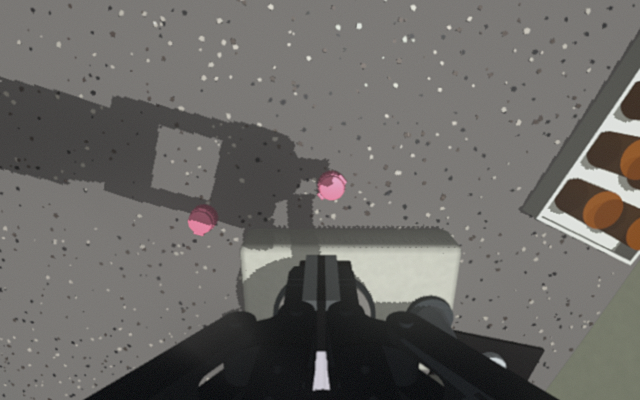

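Wrist view: the caps are on the slab at (331,186) and (202,220), the finger tips are at (321,260), and nothing stands outside the tab. I'll descend beside the tab.

Call:
apply_moves(
  increments=[
    [[0.005, 0, 0.035, -0.5], [0, 0, 0.03, 0], [0, 0, 0, 0]],
  ],
)

```text
t: 1.95
tcp_pos: [0.5178, 0.1473, 0.2636]
tool_rot: [0.572, 0.82, -0.002, 0.0]
force: [-0.2, 0.8, 0.3]
finger_gap: 0.001
```

```bash
python3 - <<'E'
from h import *
p,d=manip.snapshot("scene");cv2.imwrite("pics/s2.png",cv2.resize(p[60:320,200:460,::-1],None,fx=2.3,fy=2.3,interpolation=cv2.INTER_CUBIC))
goal([*loc(0,.1425),.263])
E
```

```text
t 2.0 pos [0.5186 0.1475 0.2654] xang 110.21 F [-0.77 -0.05  0.33] gap -0.003
goal [0.5313 0.1139 0.263 ] tool shift [-0.0359  0.0003  0.0025] spin 0.21
```

View pics/s2.png

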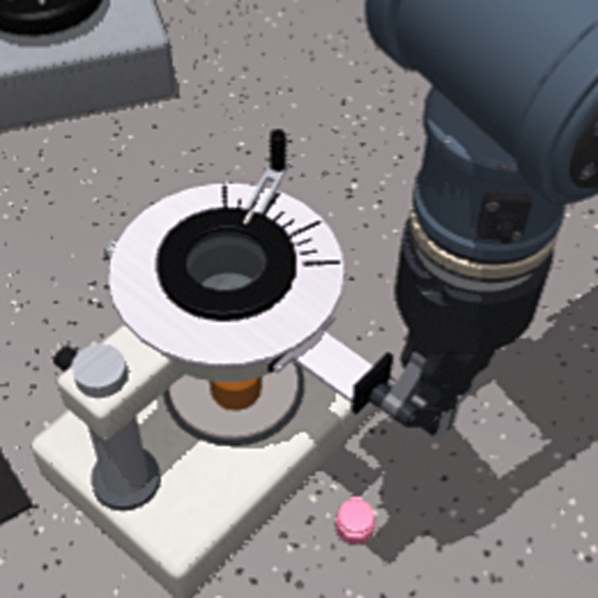

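Call:
apply_moves(
  increments=[
    [[-0.015, 0, 0.002, 0], [-0.01, 0, 0, 0], [-0.01, 0, 0, 0], [-0.01, 0, 0, 0]],
  ],
)

```text
t: 2.4
tcp_pos: [0.5356, 0.1051, 0.2681]
tool_rot: [0.57, 0.821, 0.002, 0.004]
force: [-0.7, 1.8, -2.3]
finger_gap: -0.001
```

```bash
python3 -c "
from h import *
goal([*loc(0,.103),.263])"
```

```text
t 2.4 pos [0.5356 0.1051 0.2681] xang 110.46 F [-0.68  1.83 -2.3 ] gap -0.001
goal [0.5448 0.0768 0.263 ] tool shift [-0.0297 -0.0014  0.0052] spin 0.46
```

Call:
apply_moves(
  increments=[
    [[-0.008, 0, 0.002, 0], [-0.008, 0, 0.002, 0], [-0.006, 0, 0.001, 0], [-0.005, 0, 0, 0]],
  ],
)

```text
t: 2.8
tcp_pos: [0.5464, 0.0766, 0.2645]
tool_rot: [0.572, 0.821, 0.003, 0.004]
force: [-2.0, 1.8, 0.4]
finger_gap: 0.0
```

```bash
python3 -c "
from h import *
goal([*loc(0,.103),.263])"
```

```text
t 2.8 pos [0.5464 0.0766 0.2645] xang 110.28 F [-1.98  1.75  0.36] gap 0.0
goal [0.5448 0.0768 0.263 ] tool shift [ 0.0007 -0.0014  0.0015] spin 0.28
```

Call:
apply_moves(
  increments=[
    [[-0.004, 0, 0.001, 0], [-0.004, 0, 0, 0], [-0.004, 0, 0, 0]],
  ],
)

```text
t: 3.1
tcp_pos: [0.5469, 0.0748, 0.2647]
tool_rot: [0.575, 0.818, 0.011, -0.007]
force: [-2.5, 12.9, 2.1]
finger_gap: 0.0
```

```bash
python3 -c "
from h import *
goal([*loc(0,.103),.263])"
```

```text
t 3.1 pos [0.5469 0.0748 0.2647] xang 109.85 F [-2.53 12.87  2.07] gap 0.0
goal [0.5448 0.0768 0.263 ] tool shift [ 0.0026 -0.0013  0.0017] spin -0.15
```

The force has risen to 13 N with no further travel, so the slide is on its stop. One more firm press, then retract and lift.

Call:
apply_moves(
  increments=[
    [[-0.006, 0, 0, 0], [0.02, 0, 0, 0], [0.04, 0, 0, 0], [0, 0, -0.05, 0], [0, 0, -0.05, 0]],
  ],
)

```text
t: 3.6
tcp_pos: [0.525, 0.1276, 0.3616]
tool_rot: [0.575, 0.818, 0.01, -0.017]
force: [1.6, -0.6, 0.5]
finger_gap: 0.005
```

```bash
python3 - <<'E'
from h import *
for n,b in(("scene",(200,60,460,320)),("top",(230,90,440,270))):
    p,d=manip.snapshot(n);cv2.imwrite(f"pics/{n}3.png",p[:,:,::-1]);cv2.imwrite(f"pics/{n}3z.png",cv2.resize(p[b[1]:b[3],b[0]:b[2],::-1],None,fx=2.3,fy=2.3,interpolation=cv2.INTER_CUBIC))
goal([*loc(0,.103),.263])
E
```

```text
t 3.7 pos [0.5285 0.1274 0.3677] xang 109.79 F [1.01 0.45 0.24] gap 0.002
goal [0.5448 0.0768 0.263 ] tool shift [-0.0567 -0.003   0.1028] spin -0.21
```

View pics/scene3z.png

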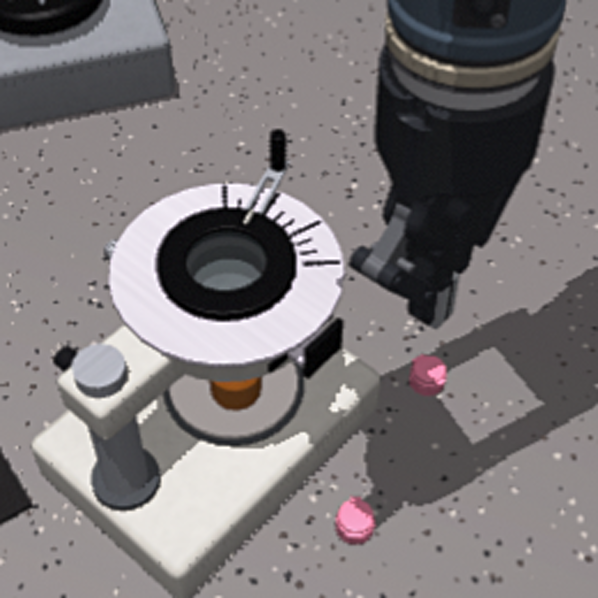

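```bash
python3 - <<'E'
from h import *
f=lambda u:[200+u[0]/2.3,60+u[1]/2.3]
P=ray(cam("scene"),[f((343,319)),f((306,353))],.208);print(P, (P[:,:2]-C)@(loc(0,1)-C))
goal([.519,-.122,.36]); print(manip.sense()["tool_rot"])
E
```

```text
[[0.53301248 0.05940512 0.208     ]
 [0.5683794  0.07175455 0.208     ]] [0.09068708 0.09019555]
t 3.7 pos [0.5285 0.1274 0.3677] xang 109.79 F [1.01 0.45 0.24] gap 0.002
goal [ 0.519 -0.122  0.36 ] tool shift [-0.2316 -0.0934 -0.0013] spin -0.21
[ 0.5750975   0.81788548  0.01463148 -0.01058866]
```

The slide's outer edge measures 90–91 mm from the axis, against 92 when home. Now over to the far side of the post, staying high.

Call:
apply_moves(
  increments=[
    [[-0.045, -0.018, 0, 0], [-0.045, -0.018, 0, 0], [-0.045, -0.018, 0, 0], [-0.045, -0.018, 0, 0], [-0.045, -0.018, 0, 0]],
  ],
)

```text
t: 4.2
tcp_pos: [0.5231, -0.1181, 0.3602]
tool_rot: [0.569, 0.822, 0.015, -0.005]
force: [-0.0, 0.2, -0.0]
finger_gap: -0.001
```

Call:
apply_moves(
  increments=[
    [[0, 0, 0, 0], [0, 0, 0, 0]],
  ],
)

```text
t: 4.4
tcp_pos: [0.5231, -0.1261, 0.3587]
tool_rot: [0.573, 0.82, 0.014, -0.004]
force: [0.3, 0.4, -0.4]
finger_gap: -0.003
```

```bash
python3 - <<'E'
from h import *
goal([.519,-.122,.30]); print(manip.sense()["tool_rot"])
s=manip.sense();p,d=manip.snapshot("wrist");cv2.imwrite("pics/w4.png",p[:,:,::-1])
E
```

```text
t 4.4 pos [ 0.5231 -0.1261  0.3587] xang 110.12 F [ 0.32  0.39 -0.36] gap -0.003
goal [ 0.519 -0.122  0.3  ] tool shift [ 0.004  -0.0035  0.0587] spin 0.12
[ 0.57275543  0.8196035   0.01372718 -0.00358853]
```

View pics/w4.png

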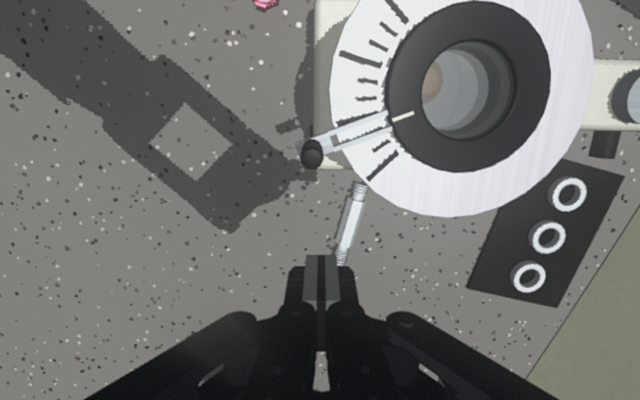

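Wrist view: the post top is at (312,150), ahead of the finger tips at (321,262). The marks and white index are clearly visible. Descend.

Call:
apply_moves(
  increments=[
    [[0.002, -0.002, 0.03, 0], [0.002, -0.002, 0.028, 0], [0, 0, 0, 0]],
  ],
)

```text
t: 4.75
tcp_pos: [0.5195, -0.1192, 0.3001]
tool_rot: [0.57, 0.821, 0.014, -0.001]
force: [-0.6, -0.3, 0.2]
finger_gap: 0.002
```

```bash
cat >>h.py <<'E'
def tip():
    from scipy.spatial.transform import Rotation as Ro
    s=manip.sense();R=Ro.from_quat(s["tool_rot"]).as_matrix();print("tip",np.round(s["tcp_pos"]+.0726*R[:,2],4))
E
python3 - <<'E'
from h import *
goal([.519,-.122,.30]); tip()
s=manip.sense();p,d=manip.snapshot("wrist");cv2.imwrite("pics/w5.png",p[:,:,::-1])
print(ray(cam("wrist",s),[[312,150]],.246))
E
```

```text
t 4.75 pos [ 0.5195 -0.1192  0.3001] xang 110.45 F [-0.63 -0.35  0.23] gap 0.002
goal [ 0.519 -0.122  0.3  ] tool shift [-0.0024 -0.0015  0.    ] spin 0.45
tip [ 0.5205 -0.1175  0.2275]
[[ 0.49717905 -0.06308926  0.246     ]]
```

View pics/w5.png

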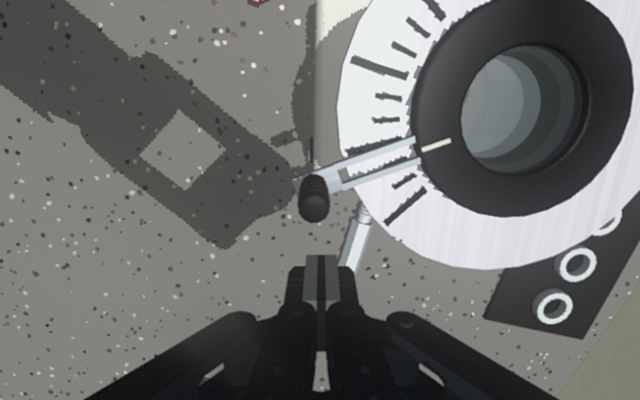

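Call:
apply_moves(
  increments=[
    [[0.012, -0.003, 0, 0], [0.01, -0.002, 0, 0], [0.01, -0.001, 0, 0], [0.01, 0, 0, 0], [0, 0, 0, 0]],
  ],
)

```text
t: 5.3
tcp_pos: [0.5004, -0.0787, 0.307]
tool_rot: [0.568, 0.823, 0.013, 0.005]
force: [0.7, -0.4, 1.0]
finger_gap: 0.005
```

```bash
python3 - <<'E'
from h import *
goal([.488,-.0445,.30]); tip()
s=manip.sense();p,d=manip.snapshot("wrist");cv2.imwrite("pics/w6.png",p[:,:,::-1])
E
```

```text
t 5.3 pos [ 0.5004 -0.0787  0.307 ] xang 110.75 F [ 0.67 -0.42  0.97] gap 0.005
goal [ 0.488  -0.0445  0.3   ] tool shift [0.0363 0.0003 0.0072] spin 0.75
tip [ 0.5021 -0.0775  0.2344]
```

View pics/w6.png

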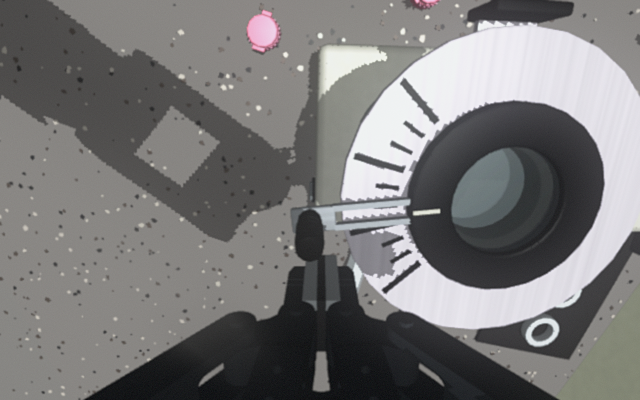

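Call:
apply_moves(
  increments=[
    [[0.008, -0.001, 0.003, 0], [0.008, -0.001, 0.003, 0], [0.006, 0, 0.001, 0], [0, 0, 0, 0]],
  ],
)

```text
t: 5.75
tcp_pos: [0.4924, -0.0584, 0.3009]
tool_rot: [0.569, 0.822, 0.014, 0.008]
force: [0.3, 0.1, 0.2]
finger_gap: -0.001
```

```bash
python3 - <<'E'
from h import *
goal([.488,-.0445,.30]); tip()
s=manip.sense();p,d=manip.snapshot("wrist");cv2.imwrite("pics/w7.png",p[:,:,::-1])
E
```

```text
t 5.75 pos [ 0.4924 -0.0584  0.3009] xang 110.69 F [0.32 0.1  0.17] gap -0.001
goal [ 0.488  -0.0445  0.3   ] tool shift [0.0145 0.0008 0.001 ] spin 0.69
tip [ 0.4945 -0.0573  0.2284]
```

View pics/w7.png

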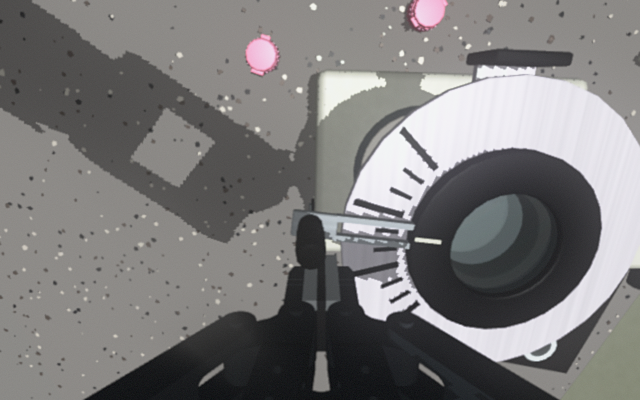

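```bash
cat >z.py <<'E'
import cv2,sys
n,x0,y0,w,h,f=sys.argv[1],*map(float,sys.argv[2:])
p=cv2.imread(f"pics/{n}.png")[int(y0):int(y0+h),int(x0):int(x0+w)]
cv2.imwrite(f"pics/{n}z.png",cv2.resize(p,None,fx=f,fy=f,interpolation=cv2.INTER_CUBIC))
E
python3 z.py w7 280 110 190 140 4
```

```text
(no output)
```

View pics/w7z.png

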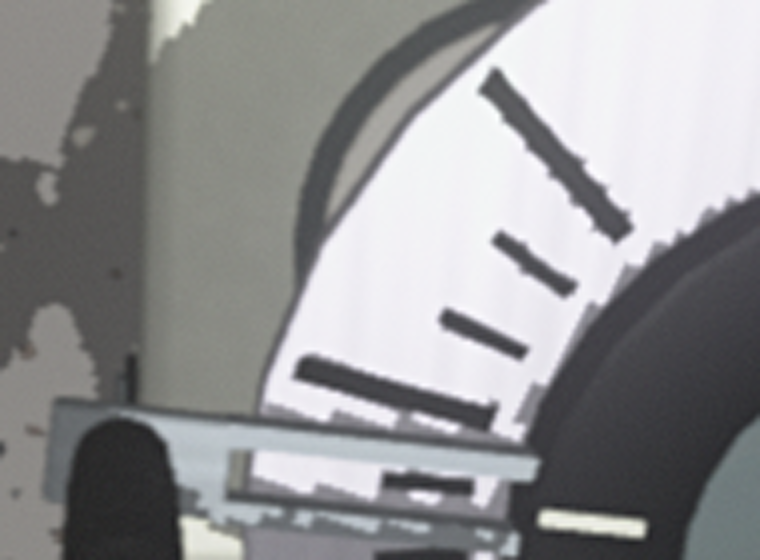

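```bash
cat >>h.py <<'E'
from scipy.optimize import least_squares
def angs(s,items,f):
    c=cam("wrist",s)
    for n,(a,b,z) in items.items():
        P=ray(c,[f(a),f(b)],z)[:,:2];d=P[0]-P[1]   # outer - inner
        m=P.mean(0)-C
        print(n,"dir",round(np.degrees(np.arctan2(d[1],d[0]))%360,2),"about C",round(np.degrees(np.arctan2(m[1],m[0]))%360,2),"r",np.round(np.linalg.norm(P-C,axis=1),4))
E
python3 - <<'E'
from h import *
s=manip.sense()
angs(s,dict(idx=((540,517),(646,526),.216),m50=((383,482),(472,487),.206),m60=((298,367),(493,418),.206),m90=((487,80),(625,234),.206)),lambda u:[280+u[0]/4,110+u[1]/4])
E
```

```text
idx dir 194.49 about C 194.73 r [0.0467 0.0334]
m50 dir 196.35 about C 195.83 r [0.0641 0.0526]
m60 dir 184.81 about C 185.15 r [0.0781 0.0523]
m90 dir 155.21 about C 154.63 r [0.078 0.052]
```

Wrist geometry: the 60 mark is at 185.0° world and the index at 194.7°, so the reading is about 50°. About 16 mm more travel at the post is needed.

Call:
apply_moves(
  increments=[
    [[0.005, 0, 0, 0], [0.005, 0, 0, 0], [0.003, 0, 0, 0], [0, 0, 0, 0]],
  ],
)

```text
t: 6.2
tcp_pos: [0.489, -0.046, 0.3009]
tool_rot: [0.569, 0.822, 0.015, 0.01]
force: [1.0, -0.1, 0.4]
finger_gap: 0.0
```

```bash
python3 - <<'E'
from h import *
goal([.488,-.0445,.30]); tip()
s=manip.sense();p,d=manip.snapshot("wrist");cv2.imwrite("pics/w8.png",p[:,:,::-1])
E
python3 z.py w8 280 130 190 140 4
```

```text
t 6.2 pos [ 0.489  -0.046   0.3009] xang 110.63 F [ 0.98 -0.11  0.35] gap 0.0
goal [ 0.488  -0.0445  0.3   ] tool shift [ 0.0017 -0.0004  0.0009] spin 0.63
tip [ 0.4914 -0.045   0.2283]
```

View pics/w8z.png

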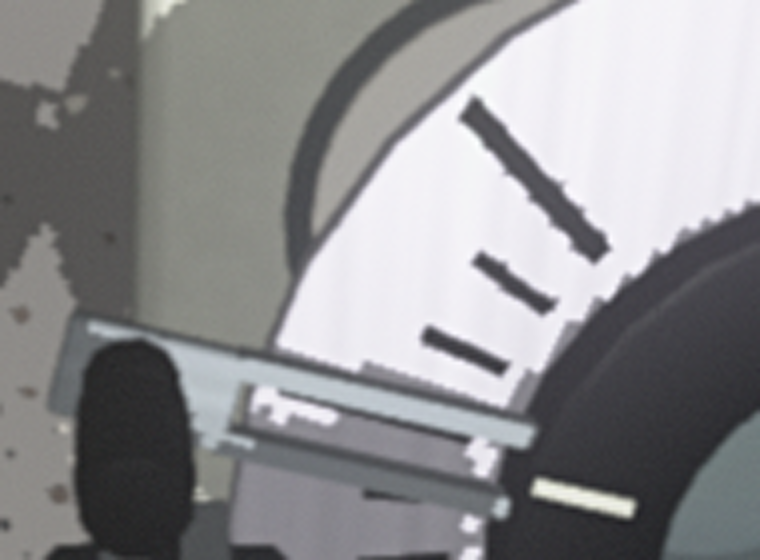

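```bash
python3 - <<'E'
from h import *
s=manip.sense()
angs(s,dict(idx=((532,487),(634,510),.216),m70=((424,333),(507,370),.206),m90=((466,106),(602,254),.206)),lambda u:[280+u[0]/4,130+u[1]/4])
E
```

```text
idx dir 185.9 about C 187.46 r [0.0467 0.0332]
m70 dir 175.29 about C 175.24 r [0.064  0.0519]
m90 dir 155.0 about C 154.63 r [0.0783 0.0522]
```

About 58° now. A small further nudge.

Call:
apply_moves(
  increments=[
    [[0.003, 0, 0, 0], [0, 0, 0, 0]],
  ],
)

```text
t: 6.45
tcp_pos: [0.4878, -0.0431, 0.3008]
tool_rot: [0.569, 0.822, 0.015, 0.009]
force: [0.3, -0.7, -0.1]
finger_gap: 0.0
```

```bash
python3 - <<'E'
from h import *
goal([.488,-.0445,.30]); tip()
s=manip.sense();p,d=manip.snapshot("wrist");cv2.imwrite("pics/w9.png",p[:,:,::-1])
E
python3 z.py w9 280 130 190 140 4
```

```text
t 6.45 pos [ 0.4878 -0.0431  0.3008] xang 110.62 F [ 0.28 -0.7  -0.13] gap 0.0
goal [ 0.488  -0.0445  0.3   ] tool shift [-0.0014 -0.0003  0.0008] spin 0.62
tip [ 0.4901 -0.0421  0.2283]
```

View pics/w9z.png

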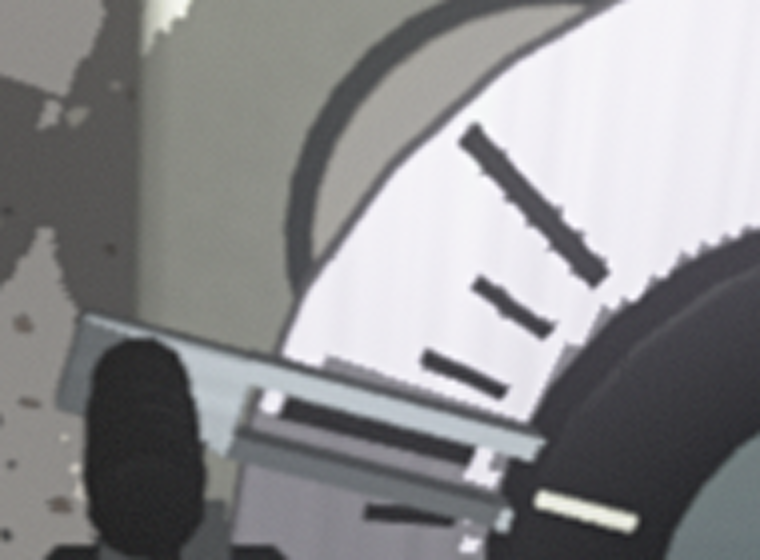

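```bash
python3 - <<'E'
from h import *
s=manip.sense()
angs(s,dict(idx=((536,498),(637,523),.216),m60=((282,406),(473,456),.206),m70=((422,357),(506,393),.206),m90=((466,131),(602,278),.206)),lambda u:[280+u[0]/4,130+u[1]/4])
E
```

```text
idx dir 184.61 about C 185.22 r [0.0467 0.0331]
m60 dir 184.02 about C 185.38 r [0.0784 0.0523]
m70 dir 175.93 about C 175.33 r [0.0641 0.0519]
m90 dir 155.0 about C 154.52 r [0.0783 0.0521]
```

Call:
apply_moves(
  increments=[
    [[-0.02, 0, 0, 0], [-0.03, 0, 0, 0], [-0.02, 0, -0.03, 0], [0, 0, -0.03, 0], [0, 0, 0, 0]],
  ],
)

```text
t: 7.0
tcp_pos: [0.5075, -0.1096, 0.3595]
tool_rot: [0.569, 0.822, 0.014, 0.001]
force: [1.1, -0.5, -0.5]
finger_gap: 0.001
```

```bash
python3 - <<'E'
from h import *
goal([.488,-.0445,.30]); tip()
s=manip.sense();p,d=manip.snapshot("wrist");cv2.imwrite("pics/w10.png",p[:,:,::-1])
p,d=manip.snapshot("top");cv2.imwrite("pics/top10.png",p[:,:,::-1])
p,d=manip.snapshot("scene");cv2.imwrite("pics/scene10.png",p[:,:,::-1])
E
python3 z.py scene10 200 100 220 220 2.7
```

```text
t 7.0 pos [ 0.5075 -0.1096  0.3595] xang 110.69 F [ 1.06 -0.5  -0.51] gap 0.001
goal [ 0.488  -0.0445  0.3   ] tool shift [0.0669 0.0033 0.0606] spin 0.69
tip [ 0.5088 -0.108   0.2869]
```

View pics/w10.png

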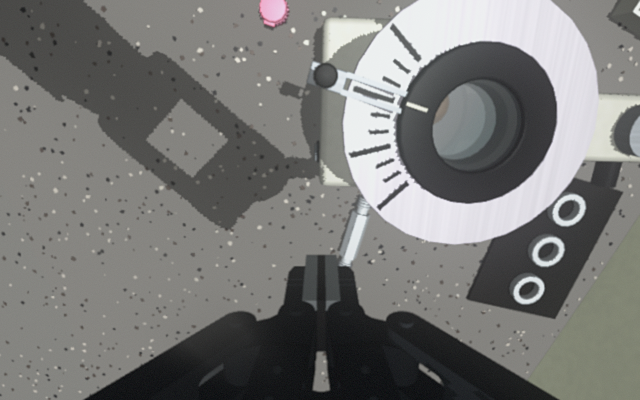

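View pics/scene10z.png

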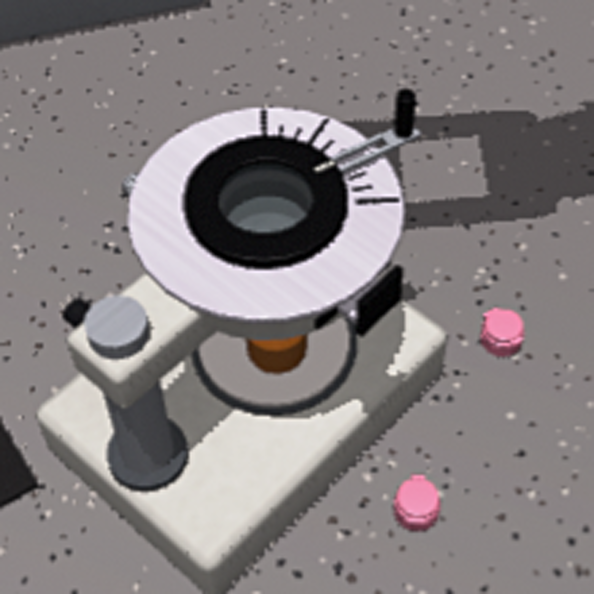

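```bash
python3 z.py w10 300 10 160 120 4.9; python3 - <<'E'
import cv2
a=cv2.imread("pics/scene0.png").astype(int);b=cv2.imread("pics/scene10.png").astype(int)
for n,(x,y) in dict(capA=(387,222),capB=(355,286)).items():
    for p in(a,b):
        m=(p[:,:,2]-p[:,:,1]>50);m[:y-15]=0;m[y+15:]=0;m[:,:x-15]=0;m[:,x+15:]=0
        ys,xs=m.nonzero();print(n,xs.mean(),ys.mean(),len(xs))
E
```

```text
capA 385.82323232323233 221.5050505050505 198
capA 385.7487922705314 221.83091787439614 207
capB 354.27272727272725 285.297520661157 242
capB 354.1975806451613 285.4032258064516 248
```

View pics/w10z.png

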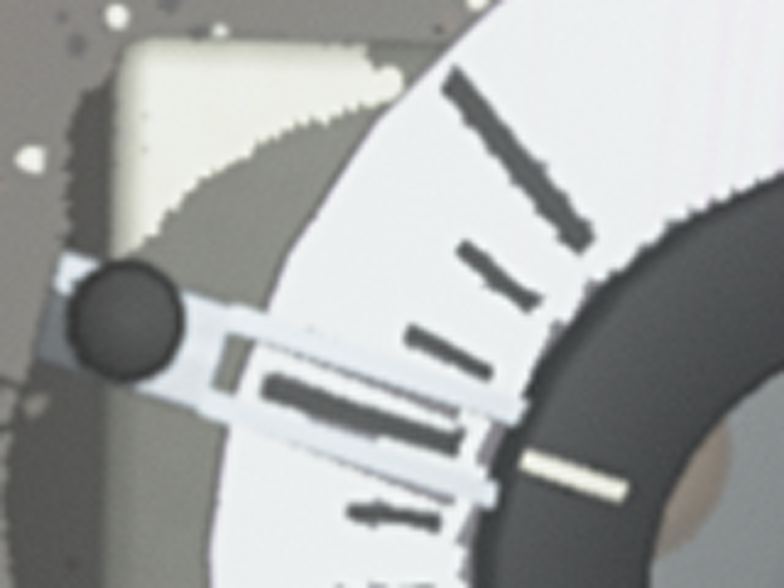

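```bash
python3 - <<'E'
from h import *
s=manip.sense();print(np.round(s["qd"],3),s["force"])
f=lambda u:[300+u[0]/4.9,10+u[1]/4.9]
angs(s,dict(idx=((521,459),(627,491),.216),m60=((264,386),(460,442),.206),m70=((406,333),(491,374),.206),m90=((450,76),(586,244),.206)),f)
P=ray(cam("wrist",s),[f((127,320))],.246)[0,:2]-C;print("post",np.degrees(np.arctan2(*P[::-1]))%360,np.linalg.norm(P))
E
```

```text
[ 0.007  0.013  0.016  0.001 -0.002 -0.001] [-0.36207205  0.55849798 -0.65419293]
idx dir 185.0 about C 181.51 r [0.0508 0.0373]
m60 dir 185.65 about C 182.84 r [0.0814 0.0562]
m70 dir 176.82 about C 173.65 r [0.0679 0.0563]
m90 dir 154.2 about C 154.6 r [0.0821 0.0568]
post 182.73504902249215 0.10055393455604628
```

The pose shift in that shot looks like the arm still settling, since all radii came out about 4 mm long. I'll take one more view at rest.

Call:
apply_moves(
  increments=[
    [[0, 0, 0, 0], [0, 0, 0, 0], [0, 0, 0, 0]],
  ],
)

```text
t: 7.45
tcp_pos: [0.5035, -0.1063, 0.3524]
tool_rot: [0.568, 0.823, 0.013, -0.007]
force: [0.2, -0.3, -0.8]
finger_gap: -0.002
```

```bash
python3 - <<'E'
from h import *
s=manip.sense();p,d=manip.snapshot("wrist");cv2.imwrite("pics/w11.png",p[:,:,::-1])
import pickle;pickle.dump(s,open("s11.pkl","wb"));print(s["tcp_pos"],np.round(s["qd"],3))
E
python3 z.py w11 300 10 160 120 4.9
```

```text
[ 0.5034615  -0.10632591  0.35243511] [ 0.003  0.007  0.012  0.001 -0.001 -0.001]
```

View pics/w11z.png

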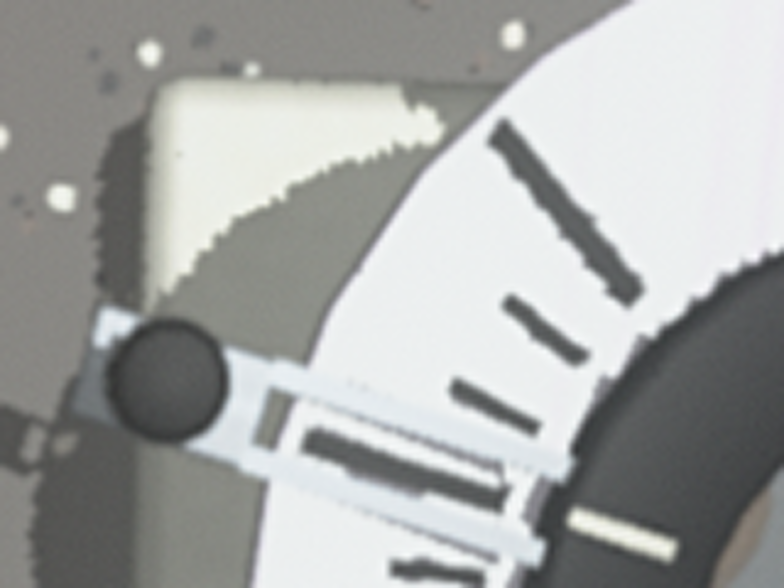

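```bash
python3 - <<'E'
from h import *
import pickle;s=pickle.load(open("s11.pkl","rb"))
f=lambda u:[300+u[0]/4.9,10+u[1]/4.9]
angs(s,dict(idx=((569,517),(676,550),.216),m60=((306,440),(504,497),.206),m70=((452,388),(538,428),.206),m90=((496,128),(632,296),.206)),f)
P=ray(cam("wrist",s),[f((168,381))],.246)[0,:2]-C;print("post",np.degrees(np.arctan2(*P[::-1]))%360,np.linalg.norm(P))
# top & scene post
for n in("top","scene"):
    a=cv2.imread(f"pics/{n}10.png");print(n,proj(cam(n),[[*(C+.098*np.array([np.cos(np.radians(t)),np.sin(np.radians(t))])),.246] for t in(182,185,188)]).round(1).tolist())
E
python3 z.py top10 290 150 100 80 7
```

```text
idx dir 184.64 about C 184.26 r [0.0468 0.0332]
m60 dir 185.52 about C 184.53 r [0.078  0.0525]
m70 dir 177.53 about C 174.79 r [0.0638 0.0521]
m90 dir 154.24 about C 154.34 r [0.0783 0.053 ]
post 183.86332182158623 0.09791651103025908
top [[334.1, 215.5], [336.9, 215.3], [339.5, 215.0]]
scene [[351.2, 135.8], [349.4, 133.9], [347.5, 132.0]]
```

View pics/top10z.png

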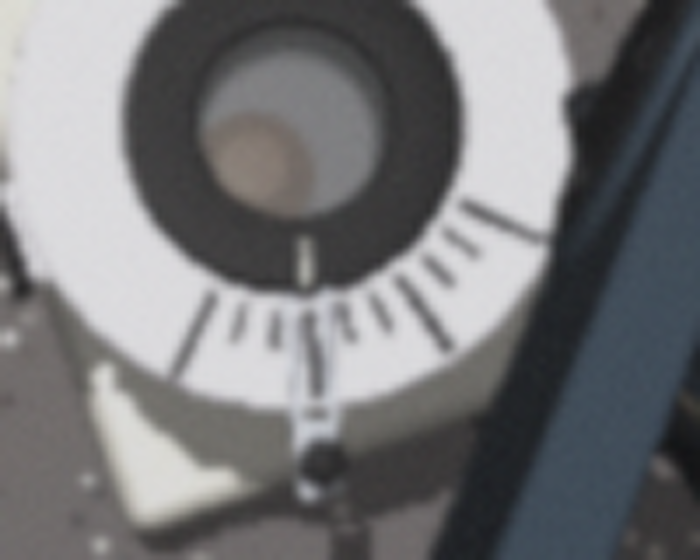

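At rest, the index reads 184.3° against 184.5° for the 60 mark, and the top view shows the mark centred in the slot. Handing in.

```bash
python3 -c "
from station import manip
print(manip.sign_off())"
```

```text
the job is handed in; nothing more can be done
None
```

I pushed the quarter-wave slide home and turned the analyser lever to the 60-degree mark, then handed the job in at about 7.5 s. No verdict was reported.

- **Slide:** I pushed it with shut fingertips until the force rose to about 13 N with no further travel. The tab's outer face then measured 90–91 mm from the axis, against 92 mm when home. The difference is within the roughly 2 mm calibration.
- **Analyser:** I pushed the post round from about 25°, in steps with wrist-camera checks between them. The last view showed the index at 184.3° in world angle and the 60 mark at 184.5°, so it is off by less than 1°. The post alone read 183.9°, which still agrees within 1°. The top view shows the mark centred in the slot.
- **One disagreement:** the first wrist check after I backed off came out about 4 mm off, with the index and mark 1.3° apart. The arm still seemed to be settling, and a repeat at rest agreed with the other checks.
- **Left alone:** both caps are within 0.4 pixel of where they were in the scene view. I did not measure the vial or the gauge afterwards, but the arm was never near either. The fingertips stayed outside the ring, so the window was never approached. The gripper ended about 40 mm clear of everything.

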